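Complete the numbered terrace of a street model

TASK

First clear the foam offcuts off the street model into the grey bin. Then slide the black bookend all the way back and stand the houses waiting on the desk in the terrace in the order of their roof dots, pushing the neighbours apart to make room and keeping them upright, square and in line on the grey strip. Once all are in, slide the bookend up again until the whole row is tight against the end stop, and leave the other things on the desk alone.

Things in the scene. Friction and masses are not known exactly. Their poses are not given: they have to be found in the camera images.
- model_base: plywood base of a street model, 210 (its x) x 390 (its y) x 12 mm thick, fixed to the desk; origin at the centre of its underside, z up, +y to the robot's left. The terrace stands on the grey strip along base y whose middle line is base x = +60 mm, on the base's flat 12 mm high top; the street is in front of it (base x -105 to +30 mm)
- row_start (a point): foot of the inner face of the fixed grey end stop (50 x 20 x 60 mm), on the strip's middle line and the base's top, at base (60, 165, 12) mm; the row starts here and runs to base -y
- bookend (a joint): travel of the black sliding bookend along the strip in m: 0 = closed on a row of four houses, up to 0.16 = slid all the way back, towards base -y; friction about 1.5 N, stays where it is left
- bookend_top (a point): centre of the bookend's top face, 72 mm above the desk. The bookend is a black block with an orange mark, 50 mm deep (base x) x 30 mm wide (base y) x 60 mm high; it can be taken from above by its front and back faces (50 mm apart) and dragged along base y
- bookend_face (a point): point at the foot of the bookend's inner face (the one towards the row, facing base +y); 15 mm to base +y of bookend_top
- bin: grey open bin fixed on the desk, 140 x 140 mm outside, 70 mm high, walls and floor 4 mm; origin at the centre of its underside
- house_1: salmon printed model house with 1 black dot on its flat roof, rigid block 50 mm deep (its x) x 34 mm wide (its y) x 60 mm high, 70 g or so; origin at the centre of its underside, z up; front and back are alike. Starts standing in the terrace: from the end stop towards base -y the row starts as 1, 3, 5, 7, with no gaps, free to slide
- house_2: cream printed model house with 2 black dots on its flat roof, rigid block 50 mm deep (its x) x 34 mm wide (its y) x 60 mm high, 70 g or so; origin at the centre of its underside, z up; front and back are alike. Starts standing on the desk beside the model, or is absent (None) in some starts
- house_3: olive printed model house with 3 black dots on its flat roof, rigid block 50 mm deep (its x) x 34 mm wide (its y) x 60 mm high, 70 g or so; origin at the centre of its underside, z up; front and back are alike. Starts standing in the terrace: from the end stop towards base -y the row starts as 1, 3, 5, 7, with no gaps, free to slide
- house_4: salmon printed model house with 4 black dots on its flat roof, rigid block 50 mm deep (its x) x 34 mm wide (its y) x 60 mm high, 70 g or so; origin at the centre of its underside, z up; front and back are alike. Starts standing on the desk beside the model, or is absent (None) in some starts
- house_5: cream printed model house with 5 black dots on its flat roof, rigid block 50 mm deep (its x) x 34 mm wide (its y) x 60 mm high, 70 g or so; origin at the centre of its underside, z up; front and back are alike. Starts standing in the terrace: from the end stop towards base -y the row starts as 1, 3, 5, 7, with no gaps, free to slide
- house_6: blue printed model house with 6 black dots on its flat roof, rigid block 50 mm deep (its x) x 34 mm wide (its y) x 60 mm high, 70 g or so; origin at the centre of its underside, z up; front and back are alike. Starts standing on the desk beside the model, or is absent (None) in some starts
- house_7: olive printed model house with 7 black dots on its flat roof, rigid block 50 mm deep (its x) x 34 mm wide (its y) x 60 mm high, 70 g or so; origin at the centre of its underside, z up; front and back are alike. Starts standing in the terrace: from the end stop towards base -y the row starts as 1, 3, 5, 7, with no gaps, free to slide
- offcut_1: pink foam offcut, a loose stepped block 44 (its x) x 28 (its y) x 26 mm (16 mm high at its +x half), 15 g; origin 12 mm above its underside, in the middle of its x and y. Starts on the street of the model, or is absent (None)
- offcut_2: light blue foam offcut, a loose block 42 (its x) x 28 (its y) x 24 mm, 15 g; origin 12 mm above its underside, in the middle of its x and y. Starts on the street of the model, or is absent (None)
- offcut_3: pink foam offcut, a loose stepped block 44 (its x) x 28 (its y) x 26 mm (16 mm high at its +x half), 15 g; origin 12 mm above its underside, in the middle of its x and y. Starts on the street of the model, or is absent (None)
- offcut_4: light blue foam offcut, a loose block 42 (its x) x 28 (its y) x 24 mm, 15 g; origin 12 mm above its underside, in the middle of its x and y. Starts on the street of the model, or is absent (None)
- glue: white glue bottle, 48 mm wide, 130 mm high, stands loose on the desk; origin at the centre of its underside; to be left alone
- tape: roll of yellow tape lying flat, 84 mm wide, 22 mm high, stands loose on the desk; origin at the centre of its underside; to be left alone
- pen_cup: black pen cup, 76 mm wide, 100 mm high, stands loose on the desk; origin at the centre of its underside; to be left alone
- sanding_block: blue sanding block, 50 x 35 x 20 mm, stands loose on the desk; origin at the centre of its underside; to be left alone
- tree: green model tree, 36 mm wide, 76 mm high, stands loose on the desk; origin at the centre of its underside; to be left alone

How it is judged:
By the outcome, as a careful person would: the job done as asked, in the order asked, and still so for the second after the job is handed in, with the robot touching nothing.
Of house_2, house_4, house_6 only 2 to 3 are there at a start; the rules pass over those that are not, and their reading is None.
Of offcut_1, offcut_2, offcut_3, offcut_4 only 3 to 4 are there at a start; the rules pass over those that are not, and their reading is None.
At some moment in a run one of offcut_1, offcut_2, offcut_3, offcut_4 may be knocked a few centimetres aside while the robot is not near it.
It also fails if it takes over 210 s, if anything falls off the work surface, if the arm or the gripper's body presses on something with over 40 N, if the wrist force passes 120 N, or if a joint passes its speed limit or range.

ROBOT

A 7-joint arm with a two-finger parallel gripper is mounted at the origin on the work surface. World frame = base frame: x ahead of the robot, y to its left, z up, the work surface at z = 0. Lengths are in m, angles in degrees, forces in N, time in s.
With the tool pointing down it reaches from about 0.4 to 0.85 m from the base axis. Payload 6.9 kg.
Tool frame: the origin (TCP) lies between the finger pads; the fingertips stand 17 mm ahead of it and the grasp point (between the pads) lies 2 mm behind it; z points along the fingers, y is the line along which they close (so a half turn about z gives the same grasp; the last joint's range is limited). The gripper opens to 85 mm and grips with 20 to 120 N. Pads are 22 mm wide; open, the fingers measure 114 mm over their backs; the gripper's body (76 mm by 85 mm) begins 54 mm behind the grasp point. The pads swing forward as they close: fully open they stand 13 mm farther back than shut.
Start: joints at [81.561, 29.078, -13.613, 85.955, 7.202, 65.827, -8.869], TCP at [0.156, -0.605, 0.248] pointing down, gripper open.
Joint ranges: [-176.47, 176.47], [-13.61, 117.27], [-81.72, 77.17], [0.22, 143.17], [-87.28, 267.28], [10, 112.55], [-165.47, 165.47]. Speed limits (degrees/s): [136.94, 136.94, 180, 180, 180, 180, 180].

INTERFACE

Orientations are given as [roll, pitch, yaw] about the fixed x, y, z axes, in that order (R = Rz(yaw) Ry(pitch) Rx(roll)).
In Python, from bench import observe, read_camera, get_calibration, close_job gives the robot as it stands.
- The arm moves only by the tool move_arm, never from a script. Its argument "plan" is a list of rows, each a list of 7 numbers: the finger opening in mm, from 0 to 85.4, then the shift along the tool's x, y, z in mm, then the turn, a rotation vector about the tool's x, y, z in rad. A call has 1 to 12 rows; each row is the pose to reach, as a shift and turn from the pose commanded when the call began, along the tool's axes at that moment; what a row does not reach only later rows make up. A row lasts 1/10 s, in which the tool goes at most 50 mm and 8.59 degrees, less where a joint would pass 70% of its speed; a pose out of reach is approached as far as the arm can. A call with a gripper value outside its range is refused whole. The fingers move at their own pace and stop on an object; "newtons" is the grip in N (left out, the last holds). Time passes only in rows, so rows that repeat a pose let the fingers close. It gives the time, the measured TCP pose, the force, the opening and the grip force at its end, in the units of the state.
- observe(): the state, without advancing time (a new reading comes with each control period).
- read_camera(name): name is "scene" or "side" or "wrist"; returns the picture (400x640x3 uint8, red, green, blue); there is no depth.
- get_calibration(name): a dict with "fovy" (degrees; the focal length in pixels is half the picture's height over the tangent of half this angle, whatever the lens; pixels are square), "cx", "cy" (the principal point, pixels), "camera_from_world" (4x4, takes a point from world to camera coordinates). Camera axes: x right, y up, looking along -z (the intrinsics and any distortion apply to the point x, -y, -z); pixel columns grow to the right and rows downward; lengths in m; the calibration is good to about 2 mm. A picture is of the moment at which its call begins: read the wrist's pose just before it. get_calibration takes no time and is no camera call; for the wrist camera it gives the pose at the moment of the call.
- close_job(): hands the job in; it is judged then, once.
The state is a dict: "time_s": time; "joint_pos": joint angles; "qd": joint speeds; "effort": joint torques, N m; "eef_pos": TCP position; "tcp_rot": TCP orientation; "ft_force": force on the tool from outside, world axes, zero at the start; "wrist_torque": the same for the moment, N m; "grip_width": finger opening in m; "grasp_force": force on a finger pad.
Only numpy, scipy, OpenCV 4.12 (cv2) and the standard library are available. Lean on these libraries where they do the work, as an engineer would, in place of code of your own. Each camera call takes 0.05 s, during which the arm holds its last target. There are 200 camera calls.

## Working session

There is one attempt and no reset: what is moved stays moved. The work goes in short steps, Python scripts to look and compute and a tool call to move; the robot and the scene stay as the last step left them, time stands still between calls to the robot, and variables do not carry over. Pictures are saved under pics/ and viewed, at most 14 in all, crops included, and the job is handed in when it is done.

Besides the shell and the picture viewer there is one more tool, called after "Call:" as name([rows], argument=value, ...), one row to a line, values as JSON. move_arm: Moves the arm, as the interface text tells. Its arguments: {"type":"object","properties":{"plan":{"type":"array","items":{"type":"array","items":{"type":"number"}}},"newtons":{"type":"number"}},"required":["plan"]}

```bash
mkdir -p pics; ls; python3 - <<'E'
from bench import *
import cv2,json
s=observe();print(s)
for n in("scene","side","wrist"):
    c=get_calibration(n);print(n,c)
    im=read_camera(n);cv2.imwrite(f"pics/{n}0.png",im[:,:,::-1])
E
```

```text
pics
{'time_s': 0.0, 'joint_pos': array([ 81.56066858,  29.12473091, -13.60816688,  86.00822744,
         7.20277793,  65.82894808,  -8.86870187]), 'qd': array([ 0.02004393, -0.02401292, -0.00276889, -0.10832355,  0.01367421,
       -0.01548529,  0.04940689]), 'effort': array([-2.43947325e-04, -6.20608878e+01, -2.18718790e+00, -2.49665272e+01,
        1.25300119e-02,  1.20861176e-02, -6.14768601e-05]), 'eef_pos': array([ 0.15610931, -0.60469424,  0.24744072]), 'tcp_rot': array([-1.79897006e+02,  3.38264439e-03,  1.44850875e+01]), 'ft_force': array([-0.07777827,  0.77078698, -0.4466772 ]), 'wrist_torque': array([ 0.05405344,  0.02378421, -0.0076046 ]), 'grasp_force': 0.0, 'grip_width': 0.08551790612367023}
scene {'fovy': 52.04987830855063, 'cx': 313.4117568966854, 'cy': 197.37189160784254, 'camera_from_world': array([[-0.68733486,  0.72622143,  0.01316167,  0.34731179],
       [-0.55454329, -0.53638004,  0.63622181,  0.28384024],
       [ 0.46909757,  0.42999871,  0.77139392, -1.44690333],
       [ 0.        ,  0.        ,  0.        ,  1.        ]])}
side {'fovy': 56.687504948417406, 'cx': 320.8825294363806, 'cy': 198.9001673222326, 'camera_from_world': array([[-0.68519186, -0.72825665,  0.01242461,  0.37322374],
       [ 0.44566778, -0.40569931,  0.79799016, -0.29829805],
       [-0.57610099,  0.55231361,  0.60254239, -0.8583993 ],
       [ 0.        ,  0.        ,  0.        ,  1.        ]])}
wrist {'fovy': 58.90688465027398, 'cx': 314.73149371403963, 'cy': 199.49695067540196, 'camera_from_world': array([[ 0.25042575, -0.96813192, -0.00274244, -0.62519642],
       [ 0.93341756,  0.24219607, -0.26471252,  0.03557616],
       [ 0.25694085,  0.06373099,  0.96432347, -0.37942417],
       [ 0.        ,  0.        ,  0.        ,  1.        ]])}
```

View pics/scene0.png

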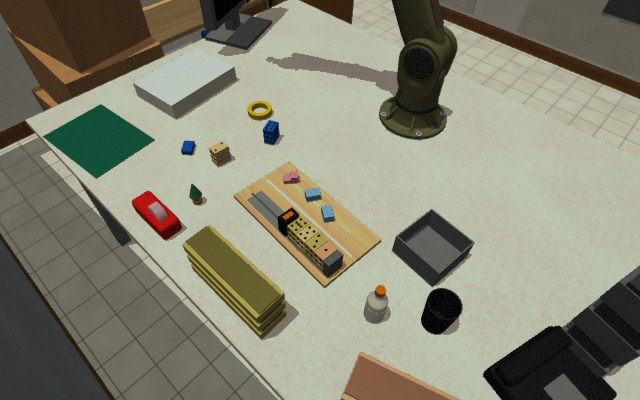

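View pics/side0.png

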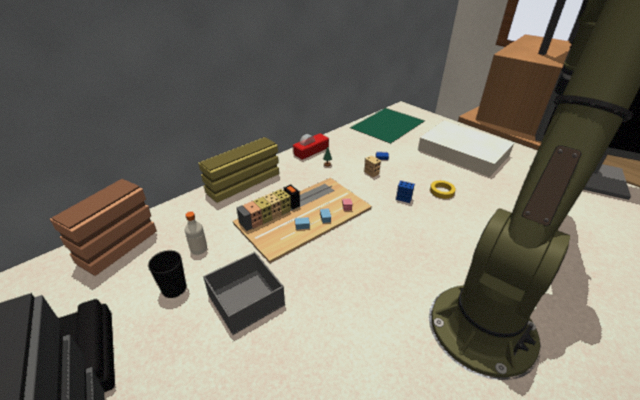

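The scene view shows base corners near (290,163), (380,240), (326,283), (235,195). There are three offcuts at (291,177), (313,194) and (328,212). The blue house is at (271,132), the cream house at (220,153) and the bin at (433,247). The side view agrees.

```bash
cat > h.py <<'E'
from bench import *
import numpy as np, cv2
from scipy.spatial.transform import Rotation as Ro
def ray(c,uv):
    f=200/np.tan(np.radians(c["fovy"]/2)); M=c["camera_from_world"]
    d=np.array([(uv[0]-c["cx"])/f,-(uv[1]-c["cy"])/f,-1.]); R=M[:3,:3]
    return -R.T@M[:3,3], R.T@d
def plane(c,uv,z):
    o,d=ray(c,uv); return o+d*(z-o[2])/d[2]
def proj(c,p):
    f=200/np.tan(np.radians(c["fovy"]/2)); M=c["camera_from_world"]; q=M[:3,:3]@np.array(p)+M[:3,3]
    return np.array([c["cx"]+f*q[0]/-q[2], c["cy"]-f*q[1]/-q[2]])
def snap(n,name):
    c=get_calibration(n); im=read_camera(n)[:,:,::-1].copy(); cv2.imwrite(f"pics/{name}.png",im); return c,im
E
python3 - <<'E'
from h import *
np.set_printoptions(precision=3,suppress=True)
c=get_calibration("scene"); e=get_calibration("side")
for n,uv,z in [("c",(290,163),.012),("c",(380,240),.012),("c",(326,283),.012),("c",(235,195),.012),("pink",(291,177),.035),("lb",(313,194),.036),("lb",(328,212),.036),("blue house top",(271,126),.06),("cream top",(220,149),.06),("bookend top",(289,214),.072),("sand",(188,147),.02),("tape",(260,110),.01),("glue",(377,315),0),("cup",(438,325),0),("tree",(197,203),0)]: print(n,plane(c,uv,z))
for uv in [(433,213),(472,243),(433,283),(395,250)]: print("bin",plane(c,uv,.07))
print("side")
for n,uv,z in [("pink",(348,202),.035),("lb",(325,214),.036),("lb",(302,223),.036),("blue",(405,185),.06),("cream",(372,160),.06),("c",(332,180),.012),("c",(371,208),.012),("c",(273,255),.012),("c",(235,222),.012)]: print(n,plane(e,uv,z))
for uv in [(257,257),(283,291),(206,286),(230,328)]: print("bin",plane(e,uv,.07))
E
```

```text
c [ 0.466 -0.138  0.012]
c [0.499 0.24  0.012]
c [0.694 0.222 0.012]
c [ 0.668 -0.16   0.012]
pink [ 0.519 -0.078  0.035]
lb [0.522 0.014 0.036]
lb [0.541 0.088 0.036]
blue house top [ 0.424 -0.266  0.06 ]
cream top [ 0.604 -0.299  0.06 ]
bookend top [0.638 0.036 0.072]
sand [ 0.648 -0.416  0.02 ]
tape [ 0.356 -0.401  0.01 ]
glue [0.668 0.363 0.   ]
cup [0.588 0.482 0.   ]
tree [ 0.759 -0.225  0.   ]
bin [0.37  0.307 0.07 ]
bin [0.382 0.431 0.07 ]
bin [0.545 0.421 0.07 ]
bin [0.534 0.303 0.07 ]
side
pink [ 0.509 -0.084  0.035]
lb [0.514 0.013 0.036]
lb [0.529 0.092 0.036]
blue [ 0.424 -0.263  0.06 ]
cream [ 0.6   -0.304  0.06 ]
c [ 0.655 -0.158  0.012]
c [ 0.457 -0.138  0.012]
c [0.503 0.22  0.012]
c [0.691 0.221 0.012]
bin [0.476 0.286 0.07 ]
bin [0.348 0.305 0.07 ]
bin [0.48  0.427 0.07 ]
bin [0.348 0.446 0.07 ]
```

View pics/wrist0.png

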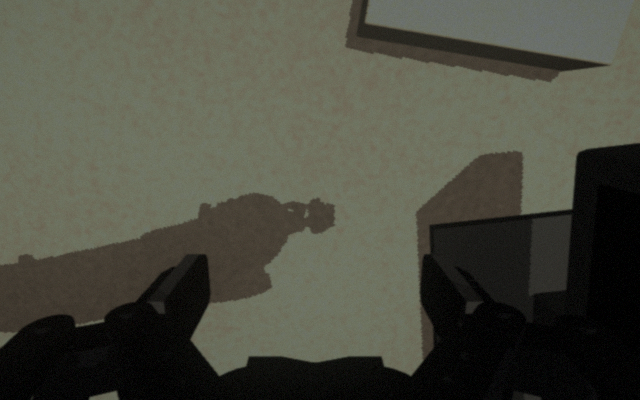

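The wrist view shows only the desk, the arm's shadow and, at the top right, the white box. I'll set up a pose helper and go look over the base.

```bash
cat >> h.py <<'E'
def go(x,y,z,yaw,frm=None):
    """tool-axis shift (mm) and turn (rad) from the present (or given x,y,z,yaw) pose to a pose pointing down"""
    if frm is None:
        s=observe(); p0=s["eef_pos"]; R0=Ro.from_euler("xyz",s["tcp_rot"],degrees=True)
    else: p0=np.array(frm[:3]); R0=Ro.from_euler("xyz",[180,0,frm[3]],degrees=True)
    R1=Ro.from_euler("xyz",[180,0,yaw],degrees=True)
    d=R0.inv().apply(np.array([x,y,z])-p0)*1000; w=(R0.inv()*R1).as_rotvec()
    print("shift",np.round(d,1),"turn",np.round(w,4),"rows",np.linalg.norm(d)/50,np.degrees(np.linalg.norm(w))/8.59)
E
python3 - <<'E'
from h import *
c=get_calibration("wrist");s=observe();M=c["camera_from_world"]
o=-M[:3,:3].T@M[:3,3];R=Ro.from_euler("xyz",s["tcp_rot"],degrees=True)
print(R.inv().apply(o-s["eef_pos"]), R.inv().apply(-M[2,:3]))
go(.42,.03,.36,-5)
E
```

```text
[ 0.06642684  0.00141771 -0.12610176] [-0.26464951 -0.00099912  0.96434415]
shift [ 414.2 -548.8 -111.7] turn [-1.4e-03  3.0e-04  3.4e-01] rows 13.931925199123214 2.2680794832908133
```

```bash
python3 -c "
from h import *
go(.60,.03,.36,-5)"
```

```text
shift [ 588.5 -503.8 -111.7] turn [-1.4e-03  3.0e-04  3.4e-01] rows 15.65420016319381 2.2680794832908133
```

Call:
move_arm([
  [85,0,0,-112,0,0,0],
  [85,0,0,-112,0,0,0],
  [85,0,0,-112,0,0,0],
  [85,589,-504,-112,0,0,0.34],
  [85,589,-504,-112,0,0,0.34],
  [85,589,-504,-112,0,0,0.34],
  [85,589,-504,-112,0,0,0.34],
  [85,589,-504,-112,0,0,0.34],
  [85,589,-504,-112,0,0,0.34],
  [85,589,-504,-112,0,0,0.34],
  [85,589,-504,-112,0,0,0.34],
  [85,589,-504,-112,0,0,0.34],
])

```text
time_s: 1.35
eef_pos: [0.4148, -0.2345, 0.3602]
tcp_rot: [180.0, -0.0, -5.0]
ft_force: [1.4, -1.4, 0.6]
grip_width: 0.0851
grasp_force: 0.0
```

```bash
python3 -c "
from h import *
s=observe();print(s['time_s'],s['eef_pos'],s['tcp_rot'],s['joint_pos'])
go(.60,.03,.36,-5)"
```

```text
1.35 [ 0.41476061 -0.23449572  0.36019374] [ 1.79983616e+02 -7.51208703e-04 -5.01142969e+00] [ 43.71531362  11.56700932 -21.65084591  95.44198493   4.43377632
  73.82762817 -73.7836224 ]
shift [ 1.614e+02 -2.797e+02  1.000e-01] turn [ 0.0003 -0.     -0.0002] rows 6.458224328735009 0.0023272531019108695
```

Call:
move_arm([
  [85,161,-280,0,0,0,0],
  [85,161,-280,0,0,0,0],
  [85,161,-280,0,0,0,0],
  [85,161,-280,0,0,0,0],
  [85,161,-280,0,0,0,0],
  [85,161,-280,0,0,0,0],
  [85,161,-280,0,0,0,0],
  [85,161,-280,0,0,0,0],
  [85,161,-280,0,0,0,0],
  [85,161,-280,0,0,0,0],
])

```text
time_s: 2.35
eef_pos: [0.5985, 0.027, 0.3601]
tcp_rot: [179.9, 0.0, -5.1]
ft_force: [-0.9, -0.9, 0.7]
grip_width: 0.0852
grasp_force: 0.0
```

```bash
python3 -c "
from h import *
c,im=snap('wrist','w1');s=observe();print(s['eef_pos'],s['tcp_rot'],s['joint_pos'])"
```

```text
[0.59855156 0.02686078 0.36035788] [ 1.79944246e+02 -4.90057713e-04 -5.12486131e+00] [  12.46869553   24.37166048  -28.42001283   78.14210933   11.54476967
   80.34763703 -110.86117904]
```

View pics/w1.png

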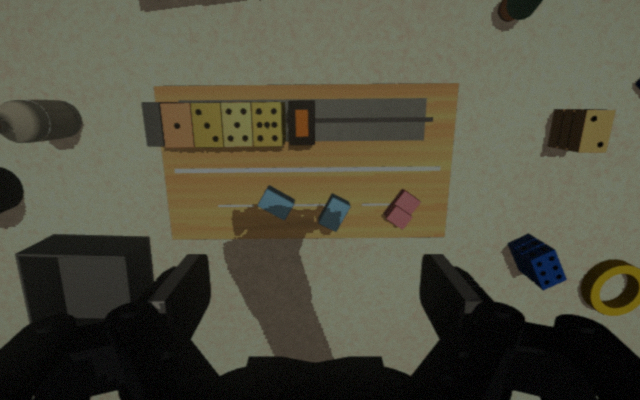

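The wrist view shows terrace tops 1, 3, 5, 7 from (178,125) to (268,123) and the bookend at (302,122). The offcuts are at (276,202), (335,212) and (403,209). The cream house with 2 dots has its top at (597,131), and the blue house with 6 dots has its top at (545,268). The bin is on the left.

```bash
python3 - <<'E'
from h import *
np.set_printoptions(precision=4,suppress=True)
c=get_calibration("wrist"); im=cv2.imread("pics/w1.png")
for n,uv in [("c-x+y",(172,240)),("c+x+y",(157,87)),("c+x-y",(459,84)),("c-x-y",(443,238))]: print(n,plane(c,uv,.012))
hsv=cv2.cvtColor(im,cv2.COLOR_BGR2HSV)
out=cv2.resize(im[160:250,220:430],None,fx=3,fy=3,interpolation=cv2.INTER_CUBIC)
out2=cv2.resize(im[90:300,500:640],None,fx=2.5,fy=2.5,interpolation=cv2.INTER_CUBIC)
for n,lo,hi in [("lblue",(90,60,40),(110,255,255)),("pink",(165,60,60),(180,255,255)),("dblue",(111,120,30),(125,255,255))]:
    m=cv2.inRange(hsv,lo,hi)
    for k in cv2.findContours(m,cv2.RETR_EXTERNAL,cv2.CHAIN_APPROX_NONE)[0]:
        if cv2.contourArea(k)>150: print(n,cv2.contourArea(k),cv2.minAreaRect(k))
cv=np.zeros((800,800,3),np.uint8)[:600]
cv[:270,:630]=out; cv2.imwrite("pics/a.png",out); cv2.imwrite("pics/b.png",out2)
a=np.zeros((525,800,3),np.uint8); a[:270,:630]=out; b=cv2.resize(im[90:160,540:640],None,fx=3.5,fy=3.5); a[275:275+245,:350]=b; d=cv2.resize(im[225:300,500:600],None,fx=3.3,fy=3.3); a[275:275+d.shape[0],400:400+d.shape[1]]=d
cv2.imwrite("pics/comp.png",a)
E
```

```text
c-x+y [0.4933 0.2405 0.012 ]
c+x+y [0.7016 0.2187 0.012 ]
c+x-y [ 0.6709 -0.1656  0.012 ]
c-x-y [ 0.4619 -0.1467  0.012 ]
lblue 788.5 ((548.1552124023438, 269.137939453125), (33.79655456542969, 26.5544376373291), 68.19859313964844)
lblue 529.5 ((334.20001220703125, 213.10000610351562), (20.124608993530273, 30.410520553588867), 26.56505012512207)
lblue 542.0 ((275.9000244140625, 203.20001220703125), (30.410520553588867, 20.124608993530273), 26.56505012512207)
```

View pics/comp.png

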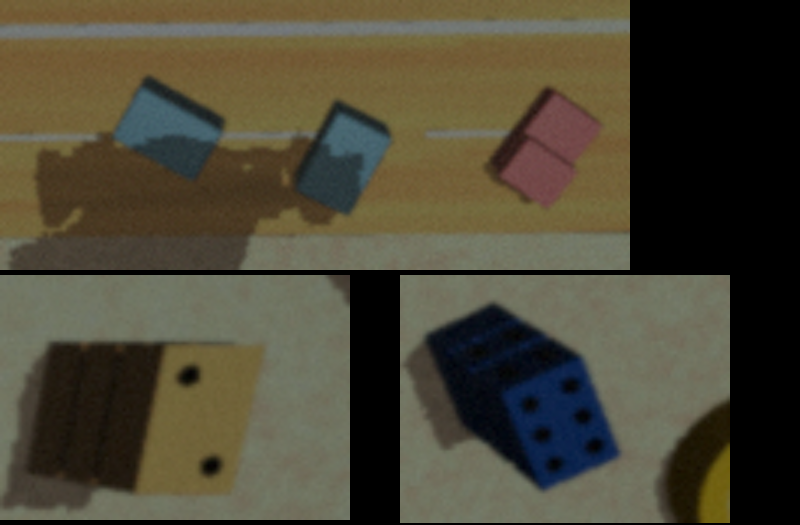

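The crop gives clear top-face corners for the offcuts, for house 2 (2 dots) and for house 6 (6 dots). I'll convert those to world positions.

```bash
python3 - <<'E'
from h import *
np.set_printoptions(precision=4,suppress=True)
c=get_calibration("wrist")
def q(n,P,o,s,off,z):
    P=(np.array(P,float)-off)/s+o; W=np.array([plane(c,u,z) for u in P])[:,:2]
    e=[np.linalg.norm(W[(i+1)%4]-W[i]) for i in range(4)]
    L=W[1]-W[0]+W[2]-W[3]  # edge 0-1 direction
    print(n,W.mean(0),"edges",np.array(e),"dir01",np.degrees(np.arctan2(L[1],L[0])))
o=np.array([220,160])
q("A",[(147,85),(222,128),(193,180),(115,135)],o,3,(0,0),.036)
q("B",[(390,140),(347,214),(294,185),(337,112)],o,3,(0,0),.036)
q("Pup",[(549,88),(602,127),(575,165),(525,130)],o,3,(0,0),.028)
q("Plow",[(533,137),(575,170),(547,207),(498,175)],o,3,(0,0),.038)
q("H2",[(265,345),(233,493),(135,493),(165,343)],np.array([540,90]),3.5,(0,275),.06)
q("H6",[(582,357),(620,456),(543,490),(503,390)],np.array([500,225]),3.3,(400,275),.06)
u=lambda p,z:plane(c,p,z)
print("book",u((302,122),.072),"row edges z72",u((161,125),.072),u((283,123),.072))
print("bin back left/right rim", u((51,236),.07),u((152,236),.07))
E
```

```text
A [0.5399 0.0816] edges [0.0378 0.0276 0.0399 0.0272] dir01 -126.45545332250808
B [0.5189 0.0069] edges [0.0394 0.0276 0.0387 0.0269] dir01 146.38902272844203
Pup [ 0.5242 -0.0933] edges [0.0308 0.0209 0.0288 0.0216] dir01 -130.46909106424457
Plow [ 0.5075 -0.0796] edges [0.0248 0.0208 0.0273 0.0228] dir01 -130.73686268754585
H2 [ 0.602  -0.3107] edges [0.0494 0.0337 0.05   0.0335] dir01 174.88989769874087
H6 [ 0.4244 -0.2697] edges [0.0489 0.0323 0.0501 0.0321] dir01 -157.07117126618155
book [0.6445 0.036  0.072 ] row edges z72 [0.6556 0.1975 0.072 ] [0.6453 0.0578 0.072 ]
bin back left/right rim [0.5331 0.3637 0.07  ] [0.5219 0.2374 0.07  ]
```

```bash
python3 - <<'E'
from h import *
c=get_calibration("wrist");u=lambda p,z:plane(c,p,z)
print(u((51,236),0),u((152,236),0),u((18,255),.07),u((128,255),.07))
e=get_calibration("side");s=get_calibration("scene")
for yaw in(0,-5):
  for dx,dy in((1,1),(1,-1),(-1,-1),(-1,1)):
    r=np.radians(yaw);p=[.455+.07*(dx*np.cos(r)-dy*np.sin(r)),.366+.07*(dx*np.sin(r)+dy*np.cos(r)),.07]
    print(yaw,dx,dy,proj(s,p).round(),proj(e,p).round())
go(.515,-.085,.12,-41)
go(.515,-.085,.034,-41)
E
```

```text
[0.51096381 0.42161839 0.        ] [0.4977956  0.27408441 0.        ] [0.51158648 0.41303693 0.07      ] [0.4991214  0.27335007 0.07      ]
0 1 1 [443. 281.] [193. 277.]
0 1 -1 [395. 246.] [243. 249.]
0 -1 -1 [426. 214.] [276. 280.]
0 -1 1 [473. 245.] [225. 314.]
-5 1 1 [440. 281.] [194. 274.]
-5 1 -1 [394. 243.] [246. 249.]
-5 -1 -1 [429. 214.] [276. 283.]
-5 -1 1 [474. 248.] [221. 314.]
shift [-73.2 118.6 240.5] turn [ 9.000e-04 -3.000e-04  6.261e-01] rows 5.559338363655879 4.1763888657447445
shift [-73.2 118.6 326.5] turn [ 9.000e-04 -3.000e-04  6.261e-01] rows 7.09938483556852 4.1763888657447445
```

Call:
move_arm([
  [60,-73,119,255,0,0,0.626],
  [60,-73,119,255,0,0,0.626],
  [60,-73,119,255,0,0,0.626],
  [60,-73,119,255,0,0,0.626],
  [60,-73,119,255,0,0,0.626],
  [60,-73,119,255,0,0,0.626],
  [60,-73,119,255,0,0,0.626],
  [60,-73,119,255,0,0,0.626],
])

```text
time_s: 3.2
eef_pos: [0.516, -0.0843, 0.1059]
tcp_rot: [-180.0, 0.0, -41.0]
ft_force: [0.5, 1.0, 1.4]
grip_width: 0.0601
grasp_force: 0.0
```

```bash
python3 - <<'E'
from h import *
np.set_printoptions(precision=4,suppress=True)
s=observe();print(s["eef_pos"],s["tcp_rot"]);c,im=snap("wrist","p1")
go(.515,-.085,.034,-41)
hsv=cv2.cvtColor(im,cv2.COLOR_BGR2HSV)
m=cv2.inRange(hsv,(160,50,50),(180,255,255))|cv2.inRange(hsv,(0,50,50),(6,255,255))
for k in cv2.findContours(m,cv2.RETR_EXTERNAL,cv2.CHAIN_APPROX_NONE)[0]:
    if cv2.contourArea(k)>300: r=cv2.minAreaRect(k);print(r,plane(c,r[0],.033),[plane(c,p,.033)[:2] for p in cv2.boxPoints(r)])
E
```

```text
[ 0.516  -0.0843  0.1059] [-179.9865    0.0029  -40.9818]
shift [-0.9  2.7 72.8] turn [-0.002  -0.0019  0.0018] rows 1.4579897184329966 0.021648267957297778
((316.0, 216.5), (79.0, 48.0), 90.0) [ 0.5167 -0.0874  0.033 ] [array([ 0.5437, -0.0926]), array([ 0.5257, -0.1134]), array([ 0.488 , -0.0819]), array([ 0.5072, -0.0598])]
```

View pics/p1.png

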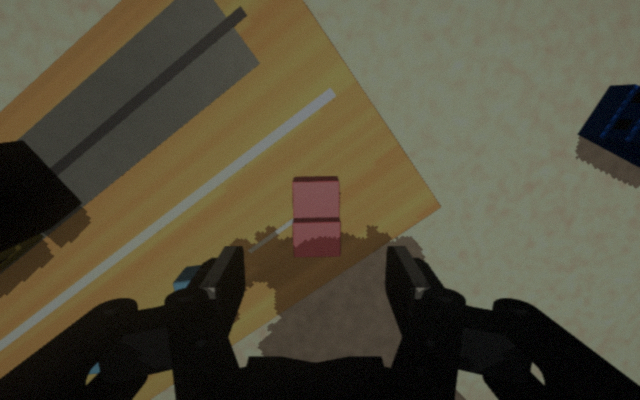

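The pink offcut is centred and aligned between the fingers at (316,216).

Call:
move_arm([
  [60,0,2,48,0,0,0],
  [60,0,2,72,0,0,0],
  [60,0,2,72,0,0,0],
  [15,0,2,72,0,0,0],
  [15,0,2,72,0,0,0],
  [15,0,2,72,0,0,0],
  [15,0,2,72,0,0,0],
  [15,0,2,72,0,0,0],
  [15,0,2,32,0,0,0],
  [15,0,2,-18,0,0,0],
  [15,0,2,-54,0,0,0],
  [15,0,2,-54,0,0,0],
], newtons=30)

```text
time_s: 4.45
eef_pos: [0.5178, -0.0852, 0.1656]
tcp_rot: [-179.7, -0.5, -40.9]
ft_force: [0.3, -0.6, -0.5]
grip_width: 0.0271
grasp_force: 29.8
```

```bash
python3 - <<'E'
from h import *
s=observe();print(s["eef_pos"],s["grip_width"],s["grasp_force"])
go(.437,.325,.16,-41);go(.437,.325,.09,-41)
E
```

```text
[ 0.5177849  -0.08524934  0.16562329] 0.027148126822513458 29.78935942053795
shift [-329.6 -257.3    4. ] turn [-0.0059 -0.0095  0.0021] rows 8.363308927231566 0.07613982245379215
shift [-330.3 -256.9   74. ] turn [-0.0059 -0.0095  0.0021] rows 8.498225729523696 0.07613982245379215
```

Call:
move_arm([
  [15,-330,-257,0,0,0,0],
  [15,-330,-257,0,0,0,0],
  [15,-330,-257,0,0,0,0],
  [15,-330,-257,0,0,0,0],
  [15,-330,-257,0,0,0,0],
  [15,-330,-257,0,0,0,0],
  [15,-330,-257,0,0,0,0],
  [15,-330,-257,0,0,0,0],
  [15,-330,-257,0,0,0,0],
  [15,-330,-257,0,0,0,0],
  [15,-330,-257,0,0,0,0],
])

```text
time_s: 5.55
eef_pos: [0.4317, 0.3272, 0.1594]
tcp_rot: [-180.0, -0.0, -40.6]
ft_force: [0.0, -0.5, -1.2]
grip_width: 0.0272
grasp_force: 29.8
```

```bash
python3 - <<'E'
from h import *
s=observe();print(s["eef_pos"],s["grip_width"],s["tcp_rot"])
c,im=snap("wrist","bin1")
go(.437,.325,.09,-41)
E
```

```text
[0.43166401 0.32722893 0.15935119] 0.027167922486523513 [-1.79994279e+02 -6.55758147e-03 -4.05698687e+01]
shift [ 3.3 -2.7 69.4] turn [ 0.0003 -0.0005  0.0038] rows 1.3906975265378014 0.02571600966508327
```

View pics/bin1.png

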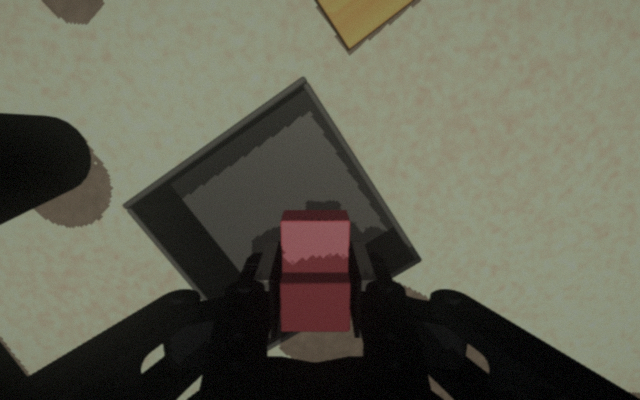

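The bin rim corners are at (303,78), (420,260) and (125,206). I'll use them to refine the bin centre.

```bash
python3 - <<'E'
from h import *
c=get_calibration("wrist")
a,b,d=[plane(c,p,.07) for p in((303,78),(420,260),(125,206))];print(a,b,d,(b+d)/2,np.linalg.norm(a-b),np.linalg.norm(a-d))
m=(b+d)/2
go(m[0],m[1]-.02,.085,-41)
E
```

```text
[0.49783397 0.2764402  0.07      ] [0.36141316 0.29308237 0.07      ] [0.51372405 0.41279346 0.07      ] [0.43756861 0.35293792 0.07      ] 0.1374321566196032 0.13727602492052296
shift [-1.4 -9.1 74.4] turn [ 0.0003 -0.0005  0.0038] rows 1.499301741834584 0.02571600966508327
```

Call:
move_arm([
  [15,-1,-9,48,0,0,0],
  [15,-1,-9,72,0,0,0],
  [15,-1,-9,72,0,0,0],
  [60,-1,-9,72,0,0,0],
  [60,-1,-9,72,0,0,0],
  [60,-1,-9,72,0,0,0],
  [60,-1,-9,72,0,0,0],
  [60,-1,-9,24,0,0,0],
  [60,-1,-9,0,0,0,0],
  [60,-1,-9,0,0,0,0],
])

```text
time_s: 6.6
eef_pos: [0.4401, 0.3339, 0.1634]
tcp_rot: [-179.6, -0.1, -40.9]
ft_force: [0.2, 0.2, 0.6]
grip_width: 0.0598
grasp_force: 0.0
```

```bash
python3 - <<'E'
from h import *
s=observe();print(s["eef_pos"],s["grip_width"])
go(.519,.007,.16,-34);go(.519,.007,.106,-34)
E
```

```text
[0.44005929 0.33386472 0.16339719] 0.05979947291873883
shift [273.6 195.6   2.3] turn [-0.0072 -0.0017 -0.1198] rows 6.725584523708508 0.8008000066069063
shift [273.5 196.   56.3] turn [-0.0072 -0.0017 -0.1198] rows 6.8225102127733726 0.8008000066069063
```

Call:
move_arm([
  [60,274,196,0,0,0,-0.12],
  [60,274,196,0,0,0,-0.12],
  [60,274,196,0,0,0,-0.12],
  [60,274,196,0,0,0,-0.12],
  [60,274,196,0,0,0,-0.12],
  [60,274,196,0,0,0,-0.12],
  [60,274,196,54,0,0,-0.12],
  [60,274,196,54,0,0,-0.12],
  [60,274,196,54,0,0,-0.12],
  [60,274,196,54,0,0,-0.12],
])

```text
time_s: 7.6
eef_pos: [0.5171, 0.0066, 0.1054]
tcp_rot: [-180.0, 0.1, -33.9]
ft_force: [-0.6, 0.2, 0.2]
grip_width: 0.0601
grasp_force: 0.0
```

```bash
cat > meas.py <<'E'
from h import *
import sys
np.set_printoptions(precision=4,suppress=True)
s=observe();print(s["time_s"],s["eef_pos"],s["tcp_rot"]);c,im=snap("wrist",sys.argv[1])
hsv=cv2.cvtColor(im,cv2.COLOR_BGR2HSV)
for n,m in (("blue",cv2.inRange(hsv,(88,60,45),(110,255,255))),("pink",cv2.inRange(hsv,(165,50,50),(180,255,255)))):
  for k in cv2.findContours(m,cv2.RETR_EXTERNAL,cv2.CHAIN_APPROX_NONE)[0]:
    if cv2.contourArea(k)>300:
        r=cv2.minAreaRect(k); P=np.array([plane(c,p,.036)[:2] for p in cv2.boxPoints(r)]); e=P[1]-P[0],P[2]-P[1]; e=max(e,key=np.linalg.norm)
        print(n,np.round(r[0]),P.mean(0),"long",np.degrees(np.arctan2(e[1],e[0])),np.linalg.norm(P[1]-P[0]),np.linalg.norm(P[2]-P[1]))
E
python3 meas.py q2
```

```text
7.6 [0.5171 0.0066 0.1054] [-179.9795    0.0657  -33.9076]
blue [186. 257.] [0.5407 0.082 ] long -123.85746268432756 0.0406567045060125 0.030066373291774955
blue [311. 217.] [0.5195 0.0058] long 148.7920762270023 0.026572987021945087 0.04212628231343691
```

Call:
move_arm([
  [60,2,0,48,0,0,-0.03],
  [60,2,0,71,0,0,-0.03],
  [60,2,0,71,0,0,-0.03],
  [15,2,0,71,0,0,-0.03],
  [15,2,0,71,0,0,-0.03],
  [15,2,0,71,0,0,-0.03],
  [15,2,0,71,0,0,-0.03],
  [15,2,0,71,0,0,-0.03],
  [15,2,0,31,0,0,-0.03],
  [15,2,0,-18,0,0,-0.03],
  [15,2,0,-54,0,0,-0.03],
  [15,2,0,-54,0,0,-0.03],
])

```text
time_s: 8.85
eef_pos: [0.5219, 0.0038, 0.1652]
tcp_rot: [-179.6, -0.5, -32.3]
ft_force: [0.9, 0.7, 0.1]
grip_width: 0.0272
grasp_force: 29.8
```

```bash
python3 - <<'E'
from h import *
s=observe();print(s["eef_pos"],s["grip_width"],s["grasp_force"])
go(.43,.375,.16,-32);go(.43,.375,.087,-32)
E
```

```text
[0.52186967 0.00384129 0.16522236] 0.027199631699332847 29.809853732585907
shift [-276.  -264.6    4.5] turn [-0.0062 -0.0086 -0.0051] rows 7.647904250851775 0.07859990884303435
shift [-276.6 -264.2   77.5] turn [-0.0062 -0.0086 -0.0051] rows 7.805576530961179 0.07859990884303435
```

Call:
move_arm([
  [15,-276,-264,0,0,0,0],
  [15,-276,-264,0,0,0,0],
  [15,-276,-264,0,0,0,0],
  [15,-276,-264,0,0,0,0],
  [15,-276,-264,0,0,0,0],
  [15,-276,-264,0,0,0,0],
  [15,-276,-264,0,0,0,0],
  [15,-276,-264,0,0,0,0],
  [15,-276,-264,0,0,0,0],
  [15,-276,-264,72,0,0,0],
  [15,-276,-264,72,0,0,0],
  [15,-276,-264,72,0,0,0],
])

```text
time_s: 10.05
eef_pos: [0.4249, 0.3725, 0.0845]
tcp_rot: [179.7, 0.1, -32.3]
ft_force: [-0.2, -0.3, 0.3]
grip_width: 0.0271
grasp_force: 29.8
```

Call:
move_arm([
  [55,0,0,0,0,0,0],
  [55,0,0,0,0,0,0],
  [55,0,0,0,0,0,0],
  [55,0,0,0,0,0,0],
  [55,0,0,-48,0,0,0],
  [55,0,0,-72,0,0,0],
  [55,0,0,-72,0,0,0],
  [55,0,0,-72,0,0,0],
])

```text
time_s: 10.85
eef_pos: [0.4267, 0.3748, 0.1602]
tcp_rot: [-179.9, -0.0, -32.3]
ft_force: [-0.4, 0.0, 0.0]
grip_width: 0.0552
grasp_force: 0.0
```

```bash
python3 - <<'E'
from h import *
s=observe();print(s["eef_pos"],s["tcp_rot"])
go(.540,.082,.16,54);go(.540,.082,.106,54)
E
```

```text
[0.42665659 0.37477149 0.16016612] [-1.79888805e+02 -1.92643391e-02 -3.22644339e+01]
shift [ 2.521e+02  1.871e+02 -1.000e-01] turn [-1.3000e-03 -1.7000e-03 -1.5056e+00] rows 6.278913966413837 10.042430100372119
shift [252.1 187.2  53.9] turn [-1.3000e-03 -1.7000e-03 -1.5056e+00] rows 6.371682442764451 10.042430100372119
```

Call:
move_arm([
  [60,252,187,0,0,0,-1.506],
  [60,252,187,0,0,0,-1.506],
  [60,252,187,0,0,0,-1.506],
  [60,252,187,0,0,0,-1.506],
  [60,252,187,0,0,0,-1.506],
  [60,252,187,0,0,0,-1.506],
  [60,252,187,0,0,0,-1.506],
  [60,252,187,0,0,0,-1.506],
  [60,252,187,0,0,0,-1.506],
  [60,252,187,0,0,0,-1.506],
  [60,252,187,54,0,0,-1.506],
  [60,252,187,54,0,0,-1.506],
])

```text
time_s: 12.05
eef_pos: [0.5361, 0.0809, 0.1005]
tcp_rot: [-179.6, 0.4, 54.0]
ft_force: [-1.0, -0.2, 0.1]
grip_width: 0.0599
grasp_force: 0.0
```

```bash
python3 meas.py q3
```

```text
12.05 [0.5361 0.0809 0.1005] [-179.6075    0.369    54.0059]
blue [316. 213.] [0.5397 0.084 ] long 53.0706610097873 0.041482934999131936 0.025766250747090755
```

Call:
move_arm([
  [60,2,0,48,0,0,0],
  [60,2,0,72,0,0,0],
  [60,2,0,72,0,0,0],
  [15,2,0,72,0,0,0],
  [15,2,0,72,0,0,0],
  [15,2,0,72,0,0,0],
  [15,2,0,72,0,0,0],
  [15,2,0,72,0,0,0],
  [15,2,0,32,0,0,0],
  [15,2,0,-18,0,0,0],
  [15,2,0,-54,0,0,0],
  [15,2,0,-54,0,0,0],
])

```text
time_s: 13.3
eef_pos: [0.5438, 0.0842, 0.1656]
tcp_rot: [179.6, -0.4, 54.0]
ft_force: [-0.4, -0.3, -0.3]
grip_width: 0.0273
grasp_force: 30.0
```

```bash
python3 - <<'E'
from h import *
s=observe();print(s["eef_pos"],s["grip_width"],s["grasp_force"])
go(.445,.355,.16,40)
E
```

```text
[0.54384385 0.08422297 0.16559977] 0.02726888945367928 30.043823719024658
shift [ 160.9 -239.2    5. ] turn [ 0.0066 -0.0086  0.2442] rows 5.766165577543242 1.6306153204291425
```

Call:
move_arm([
  [15,161,-239,0,0,0,0.24],
  [15,161,-239,0,0,0,0.24],
  [15,161,-239,0,0,0,0.24],
  [15,161,-239,0,0,0,0.24],
  [15,161,-239,0,0,0,0.24],
  [15,161,-239,0,0,0,0.24],
  [15,161,-239,0,0,0,0.24],
  [15,161,-239,0,0,0,0.24],
  [15,161,-239,70,0,0,0.24],
  [15,161,-239,70,0,0,0.24],
  [15,161,-239,70,0,0,0.24],
])

```text
time_s: 14.4
eef_pos: [0.4415, 0.3509, 0.0867]
tcp_rot: [179.9, 0.3, 40.1]
ft_force: [-0.7, 0.2, -0.0]
grip_width: 0.0271
grasp_force: 30.0
```

Call:
move_arm([
  [55,0,0,0,0,0,0],
  [55,0,0,0,0,0,0],
  [55,0,0,0,0,0,0],
  [55,0,0,0,0,0,0],
  [55,0,0,-48,0,0,0],
  [55,0,0,-72,0,0,0],
  [55,0,0,-110,0,0,0],
  [55,0,0,-110,0,0,0],
])

```text
time_s: 15.2
eef_pos: [0.444, 0.3561, 0.2048]
tcp_rot: [180.0, -0.5, 40.3]
ft_force: [0.7, 0.0, -0.7]
grip_width: 0.0553
grasp_force: 0.0
```

```bash
python3 - <<'E'
from h import *
s=observe();print(s["eef_pos"],s["tcp_rot"],s["joint_pos"])
# look-down pose at yaw 85 over base
go(.65,-.03,.30,85)
E
```

```text
[0.44398289 0.35610268 0.20479009] [179.99920425  -0.53656977  40.26160718] [-32.75349739  26.06708987 -12.67530443  98.79518574   6.77700629
  55.34183271 -97.72769279]
shift [-91.4 427.8 -96.1] turn [ 0.0037 -0.0089 -0.7808] rows 8.95730442249475 5.2085505181098695
```

Call:
move_arm([
  [85,20,265,-90,0,0,-0.78],
  [85,20,265,-90,0,0,-0.78],
  [85,20,265,-90,0,0,-0.78],
  [85,20,265,-90,0,0,-0.78],
  [85,20,265,-90,0,0,-0.78],
  [85,20,265,-90,0,0,-0.78],
  [85,20,265,-90,0,0,-0.78],
  [85,20,265,-90,0,0,-0.78],
  [85,20,265,-90,0,0,-0.78],
  [85,20,265,-90,0,0,-0.78],
])

```text
time_s: 16.2
eef_pos: [0.6275, 0.1665, 0.2891]
tcp_rot: [-180.0, -0.0, 85.1]
ft_force: [-0.5, 0.2, -0.6]
grip_width: 0.0848
grasp_force: 0.0
```

```bash
python3 - <<'E'
from h import *
s=observe();print(s["eef_pos"],s["tcp_rot"])
c,im=snap("wrist","w2"); _,sc=snap("scene","s2")
a=cv2.resize(sc[200:290,385:485],(400,360),interpolation=cv2.INTER_CUBIC)
b=cv2.resize(sc[155:290,225:390],(400,327),interpolation=cv2.INTER_CUBIC)
o=np.zeros((360,800,3),np.uint8);o[:,:400]=a;o[:327,400:]=b;cv2.imwrite("pics/s2c.png",o)
E
```

```text
[0.62753094 0.16653976 0.28914916] [-1.79958658e+02 -1.35476824e-02  8.50957354e+01]
```

View pics/w2.png

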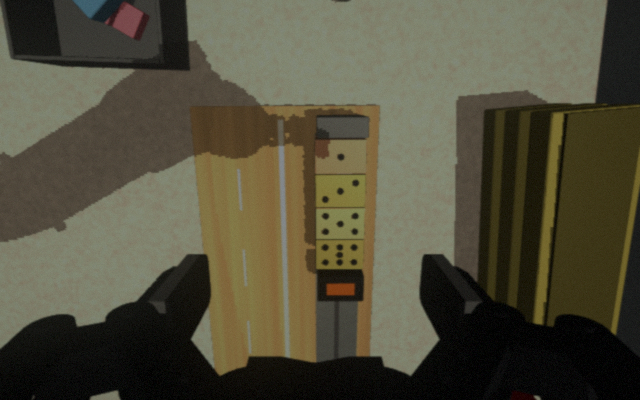

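View pics/s2c.png

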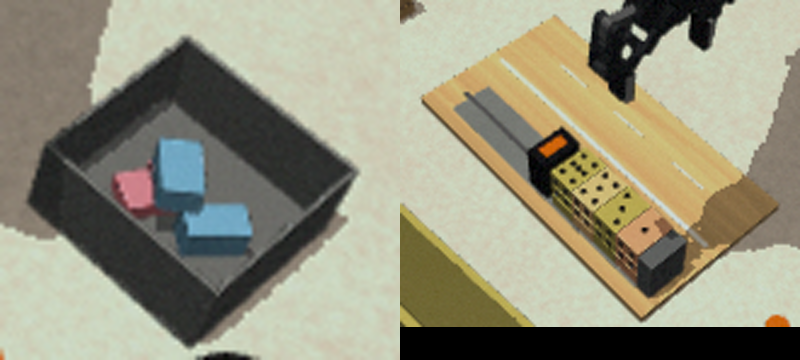

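All three offcuts are in the bin (right panel of crop: the street is clear). In the wrist view the row is at columns 316–366, the end stop face at row 138, house joints at rows 174/206/239/270 and the orange mark at (341,289).

```bash
python3 - <<'E'
from h import *
np.set_printoptions(precision=4,suppress=True)
c=get_calibration("wrist");im=cv2.imread("pics/w2.png")
hsv=cv2.cvtColor(im,cv2.COLOR_BGR2HSV)
m=cv2.inRange(hsv,(3,150,100),(14,255,255))[260:310,310:370]
k=max(cv2.findContours(m,cv2.RETR_EXTERNAL,cv2.CHAIN_APPROX_NONE)[0],key=cv2.contourArea);r=cv2.minAreaRect(k);print(r)
u=lambda p,z=.072:plane(c,p,z)[:2]
print("mark",u((310+r[0][0],260+r[0][1])))
for v in (138,174,206,239,270): print(v,u((316,v)),u((366,v)))
print("base +y edge",u((193,106),.012),u((380,105),.012))
b=np.array([.5819,.0367]);a=np.radians(-4.8);R=np.array([[np.cos(a),-np.sin(a)],[np.sin(a),np.cos(a)]])
for p in [(.06,.165),(.06,.014),(.06,-.146),(-.105,.195),(.105,.195)]: print(p,b+R@p)
E
```

```text
((30.0, 29.0), (10.0, 26.0), 90.0)
mark [0.6439 0.0356]
138 [0.6317 0.1987] [0.6795 0.1946]
174 [0.6288 0.1637] [0.6779 0.1594]
206 [0.626  0.1309] [0.6763 0.1266]
239 [0.6229 0.0954] [0.6746 0.091 ]
270 [0.62   0.0603] [0.6729 0.0557]
base +y edge [0.4995 0.2393] [0.7047 0.2227]
(0.06, 0.165) [0.6555 0.1961]
(0.06, 0.014) [0.6429 0.0456]
(0.06, -0.146) [ 0.6295 -0.1138]
(-0.105, 0.195) [0.4936 0.2398]
(0.105, 0.195) [0.7028 0.2222]
```

```bash
python3 - <<'E'
from h import *
s=observe();print(s["eef_pos"],s["tcp_rot"])
go(.6435,.043,.11,85.2);go(.6435,.043,.047,85.2)
E
```

```text
[0.62788299 0.16615323 0.28927714] [-1.79983262e+02 -2.43844757e-03  8.50672558e+01]
shift [-121.4   26.2  179.3] turn [-0.0003 -0.     -0.0023] rows 4.361233940735275 0.015578251373377903
shift [-121.4   26.2  242.3] turn [-0.0003 -0.     -0.0023] rows 5.444587176420972 0.015578251373377903
```

Call:
move_arm([
  [85,-121,26,100,0,0,0],
  [85,-121,26,150,0,0,0],
  [85,-121,26,170,0,0,0],
  [85,-121,26,170,0,0,0],
  [85,-121,26,170,0,0,0],
  [85,-121,26,215,0,0,0],
  [85,-121,26,242,0,0,0],
  [85,-121,26,242,0,0,0],
  [85,-121,26,242,0,0,0],
], newtons=40)

```text
time_s: 17.2
eef_pos: [0.6446, 0.0438, 0.0488]
tcp_rot: [179.9, -0.1, 85.0]
ft_force: [-0.1, 0.2, -0.3]
grip_width: 0.0852
grasp_force: 0.0
```

Call:
move_arm([
  [30,0,0,0,0,0,0],
  [30,0,0,0,0,0,0],
  [30,0,0,0,0,0,0],
  [30,0,0,0,0,0,0],
  [30,0,0,0,0,0,0],
  [30,0,0,0,0,0,0],
])

```text
time_s: 17.8
eef_pos: [0.6443, 0.0425, 0.0493]
tcp_rot: [179.9, -0.0, 85.0]
ft_force: [-3.3, -0.0, 7.5]
grip_width: 0.0496
grasp_force: 42.1
```

Call:
move_arm([
  [30,-20,0,0,0,0,0],
  [30,-40,0,0,0,0,0],
  [30,-60,0,0,0,0,0],
  [30,-80,0,0,0,0,0],
  [30,-100,0,0,0,0,0],
  [30,-120,0,0,0,0,0],
  [30,-140,0,0,0,0,0],
  [30,-155,0,0,0,0,0],
  [30,-160,0,0,0,0,0],
  [30,-161,0,0,0,0,0],
  [30,-161,0,0,0,0,0],
])

```text
time_s: 18.9
eef_pos: [0.6321, -0.1096, 0.0493]
tcp_rot: [179.8, -0.6, 85.3]
ft_force: [2.3, 18.7, 4.8]
grip_width: 0.0493
grasp_force: 44.0
```

```bash
python3 - <<'E'
from h import *
s=observe();print(s["eef_pos"],s["tcp_rot"],s["ft_force"],s["wrist_torque"])
E
```

```text
[ 0.63208124 -0.10959171  0.04934625] [179.7681553   -0.55971457  85.28274764] [ 2.29073365 18.69251371  4.79816051] [ 3.28329335 -0.08400013 -0.21658434]
```

Call:
move_arm([
  [30,4,0,0,0,0,0],
  [30,4,0,0,0,0,0],
  [85,4,0,0,0,0,0],
  [85,4,0,0,0,0,0],
  [85,4,0,0,0,0,0],
  [85,4,0,0,0,0,0],
  [85,4,0,-50,0,0,0],
  [85,4,0,-100,0,0,0],
  [85,4,0,-150,0,0,0],
  [85,24,0,-200,0,0,0],
  [85,44,0,-230,0,0,0],
  [85,44,0,-230,0,0,0],
])

```text
time_s: 20.1
eef_pos: [0.6359, -0.0703, 0.2834]
tcp_rot: [179.4, -0.2, 85.2]
ft_force: [0.5, 0.1, 0.4]
grip_width: 0.0844
grasp_force: 0.0
```

```bash
python3 - <<'E'
from h import *
s=observe();print(s["eef_pos"],s["tcp_rot"])
c,im=snap("wrist","w3")
E
```

```text
[ 0.6359193  -0.07029251  0.2834366 ] [ 1.79441345e+02 -1.53698662e-01  8.51802573e+01]
```

View pics/w3.png

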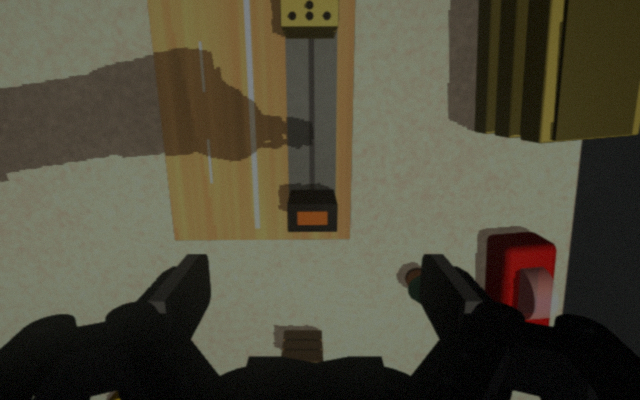

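The bookend is back near the end of the strip: its mark is at (312,218), its rear top edge at row 231, and the base edge at row 240. House 7's edge is at row 25.

```bash
python3 - <<'E'
from h import *
np.set_printoptions(precision=4,suppress=True)
c=get_calibration("wrist");im=cv2.imread("pics/w3.png")
u=lambda p,z=.072:plane(c,p,z)[:2]
b=np.array([.5819,.0367]);a=np.radians(-4.8);R=np.array([[np.cos(a),-np.sin(a)],[np.sin(a),np.cos(a)]])
for n,p,z in[("mark",(312,218),.072),("rear",(312,231),.072),("h7",(310,26),.072),("baseedge",(312,240),.012),("row foot inner",(312,191),.012),("fr",(289,218),.072),("bk",(336,218),.072)]:
    w=u(p,z);print(n,w,"base",R.T@(w-b))
g=im[180:240,312];print([int(x) for x in g.mean(1)])
E
```

```text
mark [ 0.6293 -0.1171] base [ 0.0601 -0.1493]
rear [ 0.6281 -0.1307] base [ 0.06  -0.163]
h7 [0.6427 0.0567] base [0.0589 0.025 ]
baseedge [ 0.625  -0.1642] base [ 0.0598 -0.1966]
row foot inner [ 0.6303 -0.1043] base [ 0.06   -0.1365]
fr [ 0.6065 -0.1151] base [ 0.0372 -0.1492]
bk [ 0.653  -0.1191] base [ 0.0839 -0.1494]
[48, 45, 48, 42, 31, 28, 31, 27, 26, 24, 20, 16, 18, 21, 18, 23, 16, 19, 21, 16, 18, 14, 20, 20, 22, 29, 29, 25, 23, 22, 34, 44, 63, 71, 72, 70, 70, 70, 72, 69, 70, 69, 73, 70, 65, 42, 25, 23, 27, 22, 29, 47, 85, 95, 97, 99, 99, 100, 96, 103]
```

```bash
cat >> h.py <<'E'
_b=np.array([.5819,.0367]);_a=np.radians(-4.8);BR=np.array([[np.cos(_a),-np.sin(_a)],[np.sin(_a),np.cos(_a)]])
def bw(x,y): return _b+BR@np.array([x,y])
def wb(w): return BR.T@(np.array(w)[:2]-_b)
E
python3 - <<'E'
from h import *
p=bw(.06,.114);print(p);go(*p,.10,85.2);go(*p,.047,85.2)
E
```

```text
[0.65122885 0.14527952]
shift [218.2  -3.2 180.4] turn [ 0.0054 -0.0008 -0.0018] rows 5.663809492728283 0.038288772764915525
shift [218.2  -3.5 233.4] turn [ 0.0054 -0.0008 -0.0018] rows 6.391083668147681 0.038288772764915525
```

Call:
move_arm([
  [85,218,-3,60,0,0,0],
  [85,218,-3,60,0,0,0],
  [85,218,-3,60,0,0,0],
  [85,218,-3,60,0,0,0],
  [85,218,-3,60,0,0,0],
  [85,218,-3,110,0,0,0],
  [85,218,-3,160,0,0,0],
  [85,218,-3,160,0,0,0],
])

```text
time_s: 20.95
eef_pos: [0.645, 0.1401, 0.109]
tcp_rot: [-179.2, 0.3, 85.0]
ft_force: [-1.1, -0.3, -0.5]
grip_width: 0.0848
grasp_force: 0.0
```

```bash
python3 - <<'E'
from h import *
s=observe();print(s["eef_pos"],s["tcp_rot"]);p=bw(.06,.114);go(*p,.047,85.2)
E
```

```text
[0.64495852 0.14012469 0.10899729] [-179.20969058    0.34869583   84.95506361]
shift [ 6.1  6.6 61.9] turn [-0.0138  0.0061 -0.0043] rows 1.2505283770749953 0.10460124398776562
```

Call:
move_arm([
  [85,0,0,0,0,0,0],
  [85,0,0,0,0,0,0],
  [85,0,0,0,0,0,0],
])

```text
time_s: 21.25
eef_pos: [0.6513, 0.1431, 0.1201]
tcp_rot: [179.8, -0.1, 84.9]
ft_force: [0.5, 0.7, 1.1]
grip_width: 0.085
grasp_force: 0.0
```

```bash
python3 - <<'E'
from h import *
s=observe();print(s["eef_pos"],s["tcp_rot"]);p=bw(.06,.114);go(*p,.047,85.2)
E
```

```text
[0.65128998 0.1430796  0.12009077] [ 1.79763872e+02 -8.16740626e-02  8.49132040e+01]
shift [ 2.1 -0.6 73.1] turn [ 0.0041 -0.0014 -0.005 ] rows 1.462477996760173 0.04429498775370127
```

Call:
move_arm([
  [85,2,-1,45,0,0,-0.005],
  [85,2,-1,73,0,0,-0.005],
  [85,2,-1,73,0,0,-0.005],
  [85,2,-1,73,0,0,-0.005],
  [30,2,-1,73,0,0,-0.005],
  [30,2,-1,73,0,0,-0.005],
  [30,2,-1,73,0,0,-0.005],
  [30,2,-1,73,0,0,-0.005],
  [30,2,-1,73,0,0,-0.005],
  [30,2,-1,73,0,0,-0.005],
], newtons=25)

```text
time_s: 22.25
eef_pos: [0.65, 0.1453, 0.0462]
tcp_rot: [179.8, -0.0, 85.2]
ft_force: [-0.2, -0.4, 8.4]
grip_width: 0.0494
grasp_force: 26.8
```

```bash
python3 - <<'E'
from h import *
s=observe();print(s["eef_pos"],s["tcp_rot"],s["ft_force"],s["grip_width"],wb(s["eef_pos"]));go(*bw(.06,.114-.048),.047,85.2)
E
```

```text
[0.65003812 0.14531289 0.04620265] [ 1.79839317e+02 -4.52411929e-02  8.52292579e+01] [-0.24134652 -0.42641319  8.43807252] 0.04940014793441361 [0.05881066 0.11393362]
shift [-47.9   1.2  -0.8] turn [ 0.0028 -0.0008  0.0005] rows 0.9590999782962156 0.01972805652705578
```

Call:
move_arm([
  [30,-8,0,0,0,0,0],
  [30,-16,0,0,0,0,0],
  [30,-24,0,0,0,0,0],
  [30,-32,0,0,0,0,0],
  [30,-40,1,0,0,0,0],
  [30,-48,1,0,0,0,0],
  [30,-48,1,0,0,0,0],
  [30,-48,1,0,0,0,0],
])

```text
time_s: 23.05
eef_pos: [0.6474, 0.0973, 0.0462]
tcp_rot: [179.8, -0.1, 85.2]
ft_force: [-0.1, -0.6, 7.4]
grip_width: 0.0494
grasp_force: 26.7
```

```bash
python3 - <<'E'
from h import *
s=observe();print(s["eef_pos"],s["tcp_rot"],s["ft_force"],s["grip_width"],wb(s["eef_pos"]))
E
```

```text
[0.64744189 0.09733703 0.0462369 ] [ 1.79795082e+02 -5.79653474e-02  8.52223873e+01] [-0.13435555 -0.59612404  7.40665089] 0.049416744932855965 [0.06023805 0.06590878]
```

Call:
move_arm([
  [85,0,0,0,0,0,0],
  [85,0,0,0,0,0,0],
  [85,0,0,0,0,0,0],
  [85,0,0,0,0,0,0],
  [85,0,0,-40,0,0,0],
  [85,0,0,-75,0,0,0],
  [85,0,0,-75,0,0,0],
  [85,-34,0,-75,0,0,0],
  [85,-68,0,-75,0,0,0],
  [85,-68,0,-75,0,0,0],
  [85,-68,0,-75,0,0,0],
  [85,-68,0,-75,0,0,0],
])

```text
time_s: 24.25
eef_pos: [0.6402, 0.0306, 0.119]
tcp_rot: [-180.0, -0.1, 85.3]
ft_force: [0.2, 0.0, -1.2]
grip_width: 0.085
grasp_force: 0.0
```

```bash
python3 - <<'E'
from h import *
s=observe();print(s["eef_pos"],s["tcp_rot"],wb(s["eef_pos"]));go(*bw(.06,-.002),.047,85.2)
c,im=snap("wrist","w4")
E
```

```text
[0.64021797 0.03059845 0.11904121] [-1.79976196e+02 -5.99277623e-02  8.52993472e+01] [ 0.058624   -0.00120023]
shift [-0.9  1.4 72. ] turn [-0.0004 -0.001   0.0017] rows 1.4411757669914806 0.013789241036111774
```

View pics/w4.png

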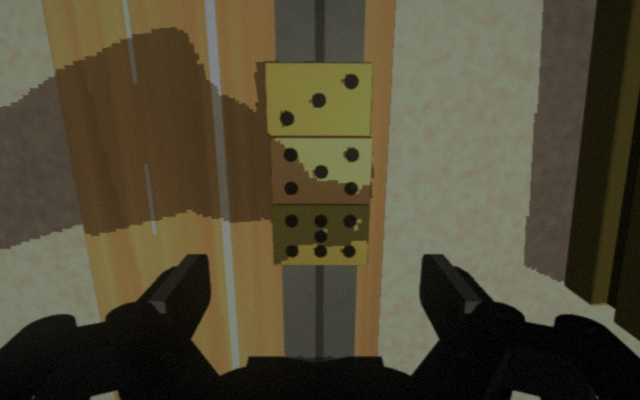

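Houses 3, 5 and 7 stand upright in line at columns 268–372, and 7 lies between the fingers. Now I'll grip 7 and slide it on.

Call:
move_arm([
  [85,-1,1,45,0,0,0],
  [85,-1,1,72,0,0,0],
  [85,-1,1,72,0,0,0],
  [85,-1,1,72,0,0,0],
  [30,-1,1,72,0,0,0],
  [30,-1,1,72,0,0,0],
  [30,-1,1,72,0,0,0],
  [30,-1,1,72,0,0,0],
  [30,-1,1,72,0,0,0],
  [30,-1,1,72,0,0,0],
])

```text
time_s: 25.3
eef_pos: [0.6422, 0.0286, 0.0489]
tcp_rot: [179.9, -0.0, 85.2]
ft_force: [-0.1, 0.3, 6.7]
grip_width: 0.0495
grasp_force: 26.8
```

Call:
move_arm([
  [30,-8,0,0,0,0,0],
  [30,-16,0,0,0,0,0],
  [30,-24,0,0,0,0,0],
  [30,-32,0,0,0,0,0],
  [30,-40,0,0,0,0,0],
  [30,-46,0,0,0,0,0],
  [30,-46,0,0,0,0,0],
  [85,-46,0,0,0,0,0],
  [85,-46,0,0,0,0,0],
  [85,-46,0,0,0,0,0],
  [85,-46,0,0,0,0,0],
])

```text
time_s: 26.4
eef_pos: [0.6373, -0.0176, 0.0471]
tcp_rot: [-180.0, 0.0, 85.2]
ft_force: [0.2, 0.3, -0.4]
grip_width: 0.085
grasp_force: 0.0
```

Call:
move_arm([
  [85,0,0,-40,0,0,0],
  [85,0,0,-90,0,0,0],
  [85,0,0,-120,0,0,0],
  [85,0,0,-120,0,0,0],
  [85,0,0,-120,0,0,0],
])

```text
time_s: 26.9
eef_pos: [0.6375, -0.0176, 0.1678]
tcp_rot: [179.9, 0.0, 85.2]
ft_force: [-0.1, 0.0, 0.0]
grip_width: 0.0853
grasp_force: 0.0
```

```bash
python3 - <<'E'
from h import *
s=observe();print(s["eef_pos"],s["tcp_rot"],wb(s["eef_pos"]),s["joint_pos"])
go(.4244,-.2697,.17,113);go(.602,-.3107,.17,85)
E
```

```text
[ 0.63753412 -0.01762188  0.16776225] [1.79934320e+02 1.08744326e-02 8.52352976e+01] [ 0.05998454 -0.04947603] [ 14.03551144  35.25374059 -24.79280607  90.23157705  16.58937907
  58.11934557 -20.32183615]
shift [-268.9 -191.5   -2.4] turn [ 0.0011  0.0005 -0.4846] rows 6.602258302068324 3.2322205346076927
shift [-295.   -11.1   -2.2] turn [0.0011 0.0002 0.0041] rows 5.904657920320757 0.028468049728642895
```

Call:
move_arm([
  [85,-295,-11,-2,0,0,0],
  [85,-295,-11,-2,0,0,0],
  [85,-295,-11,-2,0,0,0],
  [85,-295,-11,-2,0,0,0],
  [85,-295,-11,-2,0,0,0],
  [85,-295,-11,-2,0,0,0],
  [85,-295,-11,-2,0,0,0],
  [85,-295,-11,-2,0,0,0],
  [85,-295,-11,-2,0,0,0],
])

```text
time_s: 27.8
eef_pos: [0.602, -0.3088, 0.168]
tcp_rot: [-179.9, -0.1, 85.3]
ft_force: [-0.2, 0.4, 0.4]
grip_width: 0.0852
grasp_force: 0.0
```

```bash
python3 - <<'E'
from h import *
np.set_printoptions(precision=4,suppress=True)
s=observe();print(s["eef_pos"],s["tcp_rot"])
c,im=snap("wrist","w5")
hsv=cv2.cvtColor(im,cv2.COLOR_BGR2HSV)
m=cv2.inRange(hsv,(12,70,90),(32,255,255)); m=cv2.morphologyEx(m,cv2.MORPH_CLOSE,np.ones((19,19)))
for k in cv2.findContours(m,cv2.RETR_EXTERNAL,cv2.CHAIN_APPROX_NONE)[0]:
    if cv2.contourArea(k)>800:
        r=cv2.minAreaRect(k);P=np.array([plane(c,p,.06)[:2] for p in cv2.boxPoints(r)]);print(r,P.mean(0),P)
g=cv2.cvtColor(im,cv2.COLOR_BGR2GRAY); d=(g<45).astype(np.uint8)
n,l,st,ce=cv2.connectedComponentsWithStats(d)
for i in range(1,n):
    if 40<st[i,4]<900 and 200<ce[i,0]<440: print("dot",st[i],ce[i],plane(c,ce[i],.06)[:2])
go(.602,-.3107,.037,85)
E
```

```text
[ 0.602  -0.3088  0.168 ] [-179.899    -0.1174   85.3415]
((43.91617202758789, 299.6299743652344), (60.99108123779297, 96.02603912353516), 81.63410949707031) [ 0.3946 -0.3683] [[ 0.3625 -0.3461]
 [ 0.4344 -0.3407]
 [ 0.4287 -0.3902]
 [ 0.353  -0.3964]]
((315.5, 204.0), (46.0, 73.0), 90.0) [ 0.602  -0.3106] [[ 0.5788 -0.2922]
 [ 0.6279 -0.2962]
 [ 0.6262 -0.329 ]
 [ 0.5752 -0.3249]]
dot [333 190  10  10  79] [337.7089 194.3671] [ 0.6177 -0.3047]
dot [290 210   8   8  56] [293.5893 213.5   ] [ 0.5864 -0.3159]
shift [ -2.6   0.  131.4] turn [-0.0011 -0.0017  0.0069] rows 2.628929700619399 0.04820948997520909
```

View pics/w5.png

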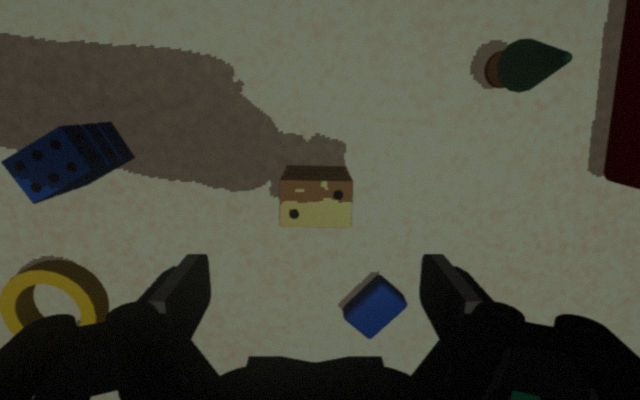

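Call:
move_arm([
  [85,-2,0,50,0,0,0.005],
  [85,-2,0,100,0,0,0.005],
  [85,-2,0,132,0,0,0.005],
  [85,-2,0,132,0,0,0.005],
  [85,-2,0,132,0,0,0.005],
  [30,-2,0,132,0,0,0.005],
  [30,-2,0,132,0,0,0.005],
  [30,-2,0,132,0,0,0.005],
  [30,-2,0,132,0,0,0.005],
  [30,-2,0,132,0,0,0.005],
  [30,-2,0,132,0,0,0.005],
  [30,-2,0,132,0,0,0.005],
], newtons=30)

```text
time_s: 29.05
eef_pos: [0.603, -0.313, 0.0395]
tcp_rot: [179.8, 0.1, 84.9]
ft_force: [-0.4, -0.3, 7.9]
grip_width: 0.0496
grasp_force: 32.0
```

Call:
move_arm([
  [30,0,0,-30,0,0,0],
  [30,0,0,-80,0,0,0],
  [30,0,0,-120,0,0,0],
  [30,0,0,-120,0,0,0],
  [30,0,0,-120,0,0,0],
])

```text
time_s: 29.55
eef_pos: [0.6022, -0.3129, 0.159]
tcp_rot: [179.9, 0.1, 84.9]
ft_force: [-0.8, 0.2, -1.6]
grip_width: 0.0493
grasp_force: 31.6
```

```bash
python3 - <<'E'
from h import *
s=observe();print(s["eef_pos"],s["tcp_rot"],s["grip_width"],wb(s["eef_pos"]))
y=(.131+.083)/2; print(y); p=bw(.06,y); go(*p,.157,85.2);go(*p,.05,85.2)
E
```

```text
[ 0.60221386 -0.31293119  0.15895954] [1.79851692e+02 7.61661094e-02 8.49392793e+01] 0.049331313731128375 [ 0.049499   -0.34670517]
0.10700000000000001
shift [453.8   8.4   1.4] turn [ 0.0026  0.0013 -0.0045] rows 9.076618061679358 0.036017098085822256
shift [453.9   8.2 108.4] turn [ 0.0026  0.0013 -0.0045] rows 9.334470082163746 0.036017098085822256
```

Call:
move_arm([
  [30,452,8,0,0,0,-0.005],
  [30,452,8,0,0,0,-0.005],
  [30,452,8,0,0,0,-0.005],
  [30,452,8,0,0,0,-0.005],
  [30,452,8,0,0,0,-0.005],
  [30,452,8,0,0,0,-0.005],
  [30,452,8,0,0,0,-0.005],
  [30,452,8,0,0,0,-0.005],
  [30,452,8,0,0,0,-0.005],
  [30,452,8,0,0,0,-0.005],
  [30,452,8,0,0,0,-0.005],
  [30,452,8,0,0,0,-0.005],
])

```text
time_s: 30.75
eef_pos: [0.6491, 0.1352, 0.1559]
tcp_rot: [-179.9, 0.1, 85.2]
ft_force: [-0.9, -0.5, -0.1]
grip_width: 0.0497
grasp_force: 31.5
```

Call:
move_arm([
  [30,0,0,0,0,0,0],
  [30,0,0,0,0,0,0],
  [30,0,0,0,0,0,0],
  [30,0,0,0,0,0,0],
])

```text
time_s: 31.15
eef_pos: [0.6497, 0.1363, 0.1574]
tcp_rot: [180.0, 0.0, 85.2]
ft_force: [-0.6, 0.2, 0.2]
grip_width: 0.0497
grasp_force: 31.5
```

```bash
python3 - <<'E'
from h import *
s=observe();print(s["eef_pos"],s["tcp_rot"],s["grip_width"],wb(s["eef_pos"]))
go(*bw(.06,.105),.052,85.2)
E
```

```text
[0.64965048 0.13627707 0.15740696] [1.79992734e+02 9.09340854e-05 8.51880455e+01] 0.04974858340932864 [0.05918048 0.10489705]
shift [1.000e-01 8.000e-01 1.054e+02] turn [ 0.0001  0.     -0.0002] rows 2.108203850395563 0.0016286252113585137
```

Call:
move_arm([
  [30,0,1,40,0,0,0],
  [30,0,1,75,0,0,0],
  [30,0,1,95,0,0,0],
  [30,0,1,103,0,0,0],
  [30,0,1,105,0,0,0],
  [30,0,1,106,0,0,0],
  [30,0,1,106,0,0,0],
  [30,0,1,106,0,0,0],
])

```text
time_s: 31.95
eef_pos: [0.6511, 0.137, 0.0523]
tcp_rot: [179.9, -0.0, 85.2]
ft_force: [2.3, 0.9, -1.0]
grip_width: 0.0496
grasp_force: 31.6
```

Call:
move_arm([
  [85,0,0,0,0,0,0],
  [85,0,0,0,0,0,0],
  [85,0,0,0,0,0,0],
  [85,0,0,0,0,0,0],
  [85,0,0,-40,0,0,0],
  [85,0,0,-90,0,0,0],
  [85,0,0,-120,0,0,0],
  [85,0,0,-120,0,0,0],
  [85,0,0,-120,0,0,0],
])

```text
time_s: 32.85
eef_pos: [0.6507, 0.1368, 0.1719]
tcp_rot: [179.9, -0.0, 85.2]
ft_force: [0.2, -0.3, -0.3]
grip_width: 0.0853
grasp_force: 0.0
```

```bash
python3 - <<'E'
from h import *
s=observe();print(s["eef_pos"],s["tcp_rot"],s["grip_width"],wb(s["eef_pos"]))
c,im=snap("wrist","w6")
go(.4244,-.2697,.17,112.9)
E
```

```text
[0.65073064 0.13681723 0.17188286] [ 1.79922922e+02 -1.18966345e-02  8.52344721e+01] 0.08532458964069876 [0.06021165 0.1055257 ]
shift [-423.6 -191.2    1.1] turn [-1.000e-03  4.000e-04 -4.828e-01] rows 9.294776372270404 3.2200266387717056
```

Call:
move_arm([
  [85,-424,-191,0,0,0,-0.483],
  [85,-424,-191,0,0,0,-0.483],
  [85,-424,-191,0,0,0,-0.483],
  [85,-424,-191,0,0,0,-0.483],
  [85,-424,-191,0,0,0,-0.483],
  [85,-424,-191,0,0,0,-0.483],
  [85,-424,-191,0,0,0,-0.483],
  [85,-424,-191,0,0,0,-0.483],
  [85,-424,-191,0,0,0,-0.483],
  [85,-424,-191,0,0,0,-0.483],
  [85,-424,-191,0,0,0,-0.483],
  [85,-424,-191,0,0,0,-0.483],
])

```text
time_s: 34.1
eef_pos: [0.4247, -0.2692, 0.1703]
tcp_rot: [-180.0, -0.1, 112.9]
ft_force: [0.2, 0.4, 0.6]
grip_width: 0.0852
grasp_force: 0.0
```

```bash
python3 - <<'E'
from h import *
np.set_printoptions(precision=4,suppress=True)
c,im=snap("wrist","w7")
s=observe();print(s["eef_pos"],s["tcp_rot"])
hsv=cv2.cvtColor(im,cv2.COLOR_BGR2HSV)
for V in (60,80,100):
  m=cv2.inRange(hsv,(95,110,V),(128,255,255)); m=cv2.morphologyEx(m,cv2.MORPH_CLOSE,np.ones((13,13)))
  for k in cv2.findContours(m,cv2.RETR_EXTERNAL,cv2.CHAIN_APPROX_NONE)[0]:
    if cv2.contourArea(k)>800:
        r=cv2.minAreaRect(k);P=np.array([plane(c,p,.06)[:2] for p in cv2.boxPoints(r)]);e=max((P[1]-P[0],P[2]-P[1]),key=np.linalg.norm);print(V,r,P.mean(0),np.linalg.norm(P[1]-P[0]),np.linalg.norm(P[2]-P[1]),np.degrees(np.arctan2(e[1],e[0])))
go(.4244,-.2697,.037,112.9)
E
```

```text
[ 0.4253 -0.2686  0.1706] [179.9938  -0.0999 112.9925]
60 ((315.5, 200.5), (45.0, 71.0), 90.0) [ 0.4244 -0.2691] 0.04833880160983213 0.03234503436653141 22.905941866982666
80 ((316.0, 201.0), (44.0, 70.0), 90.0) [ 0.4248 -0.2692] 0.047694045196883646 0.031650149494413256 22.90585870251019
shift [ -0.9  -1.3 133.6] turn [ 0.0001 -0.0017  0.0016] rows 2.6720902065652394 0.01586962856482372
```

Call:
move_arm([
  [85,-1,0,50,0,0,0],
  [85,-1,0,100,0,0,0],
  [85,-1,0,132,0,0,0],
  [85,-1,0,132,0,0,0],
  [85,-1,0,132,0,0,0],
  [30,-1,0,132,0,0,0],
  [30,-1,0,132,0,0,0],
  [30,-1,0,132,0,0,0],
  [30,-1,0,132,0,0,0],
  [30,-1,0,132,0,0,0],
  [30,-1,0,132,0,0,0],
  [30,-1,0,132,0,0,0],
])

```text
time_s: 35.35
eef_pos: [0.4263, -0.2712, 0.041]
tcp_rot: [179.9, 0.1, 112.9]
ft_force: [0.3, 0.5, 7.0]
grip_width: 0.0496
grasp_force: 30.3
```

Call:
move_arm([
  [30,0,0,-30,0,0,0],
  [30,0,0,-80,0,0,0],
  [30,0,0,-120,0,0,0],
  [30,0,0,-120,0,0,0],
  [30,0,0,-120,0,0,0],
])

```text
time_s: 35.85
eef_pos: [0.4256, -0.2714, 0.1608]
tcp_rot: [179.9, 0.2, 112.9]
ft_force: [0.3, 0.1, -1.3]
grip_width: 0.0494
grasp_force: 32.1
```

```bash
python3 - <<'E'
from h import *
s=observe();print(s["eef_pos"],s["tcp_rot"],s["grip_width"])
y=(.015-.0325)/2; print(y); p=bw(.06,y); go(*p,.157,85.2)
E
```

```text
[ 0.42560727 -0.27138074  0.16080542] [1.79932700e+02 1.77451603e-01 1.12862652e+02] 0.04942583931216838
-0.00875
shift [187.6 312.8   3.6] turn [0.0019 0.0028 0.4828] rows 7.294563435169956 3.2204184925837542
```

Call:
move_arm([
  [30,186,312,0,0,0,0.483],
  [30,186,312,0,0,0,0.483],
  [30,186,312,0,0,0,0.483],
  [30,186,312,0,0,0,0.483],
  [30,186,312,0,0,0,0.483],
  [30,186,312,0,0,0,0.483],
  [30,186,312,0,0,0,0.483],
  [30,186,312,0,0,0,0.483],
  [30,186,312,0,0,0,0.483],
  [30,186,312,0,0,0,0.483],
  [30,186,312,0,0,0,0.483],
  [30,186,312,0,0,0,0.483],
])

```text
time_s: 37.05
eef_pos: [0.6397, 0.0199, 0.1592]
tcp_rot: [-180.0, 0.1, 85.1]
ft_force: [0.8, -0.9, -0.7]
grip_width: 0.0497
grasp_force: 32.1
```

```bash
python3 - <<'E'
from h import *
s=observe();print(s["eef_pos"],s["tcp_rot"],s["grip_width"],wb(s["eef_pos"]))
go(*bw(.06,-.011),.053,85.2)
E
```

```text
[0.63974592 0.01986731 0.15919823] [-1.79968406e+02  6.65994722e-02  8.50949280e+01] 0.049717969179933125 [ 0.05905156 -0.01193324]
shift [  1.1   1.  106.2] turn [-0.0006  0.0012 -0.0018] rows 2.124131339800536 0.014943585095960712
```

Call:
move_arm([
  [30,1,1,0,0,0,-0.002],
  [30,1,1,40,0,0,-0.002],
  [30,1,1,75,0,0,-0.002],
  [30,1,1,95,0,0,-0.002],
  [30,1,1,103,0,0,-0.002],
  [30,1,1,105,0,0,-0.002],
  [30,1,1,106,0,0,-0.002],
  [30,1,1,106,0,0,-0.002],
  [30,1,1,106,0,0,-0.002],
])

```text
time_s: 37.95
eef_pos: [0.6421, 0.023, 0.0545]
tcp_rot: [179.9, -0.0, 85.4]
ft_force: [0.7, -1.2, 0.1]
grip_width: 0.0496
grasp_force: 32.1
```

Call:
move_arm([
  [85,0,0,0,0,0,0],
  [85,0,0,0,0,0,0],
  [85,0,0,0,0,0,0],
  [85,0,0,0,0,0,0],
  [85,0,0,-40,0,0,0],
  [85,0,0,-90,0,0,0],
  [85,0,0,-140,0,0,0],
  [85,0,0,-190,0,0,0],
  [85,0,0,-230,0,0,0],
  [85,0,0,-230,0,0,0],
  [85,0,0,-230,0,0,0],
])

```text
time_s: 39.05
eef_pos: [0.6416, 0.023, 0.2841]
tcp_rot: [179.9, -0.0, 85.4]
ft_force: [-1.7, 0.2, -1.2]
grip_width: 0.0848
grasp_force: 0.0
```

```bash
python3 - <<'E'
from h import *
s=observe();print(s["eef_pos"],s["tcp_rot"],wb(s["eef_pos"]))
c,im=snap("wrist","w8")
go(*bw(.06,-.146),.11,85.2)
E
```

```text
[0.64163318 0.02301971 0.28412762] [ 1.79889109e+02 -1.32504067e-03  8.53547243e+01] [ 0.06066843 -0.00863396]
shift [-137.    -0.3  172.7] turn [-0.0008  0.0005  0.0027] rows 4.408395720928961 0.019001388651939177
```

View pics/w8.png

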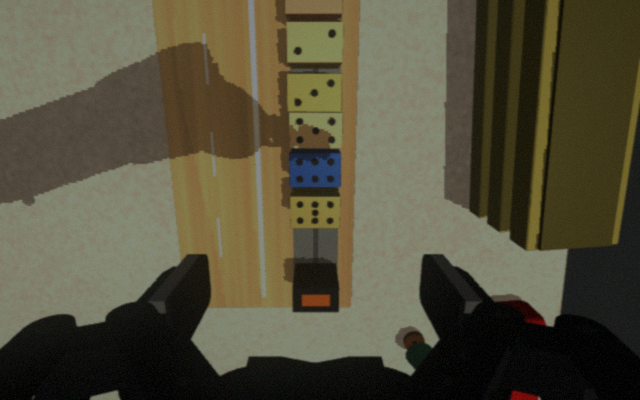

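The row reads 1, 2, 3, 5, 6, 7, upright and in line with small gaps, and the bookend's mark is at (316,300). Now I'll close it.

Call:
move_arm([
  [85,-137,0,100,0,0,0.003],
  [85,-137,0,165,0,0,0.003],
  [85,-137,0,165,0,0,0.003],
  [85,-137,0,165,0,0,0.003],
  [85,-137,0,165,0,0,0.003],
  [85,-137,0,210,0,0,0.003],
  [85,-137,0,234,0,0,0.003],
  [85,-137,0,234,0,0,0.003],
  [85,-137,0,234,0,0,0.003],
], newtons=40)

```text
time_s: 40.0
eef_pos: [0.6307, -0.1124, 0.0497]
tcp_rot: [-180.0, -0.0, 85.2]
ft_force: [0.7, -0.4, 0.3]
grip_width: 0.0853
grasp_force: 0.0
```

Call:
move_arm([
  [30,0,0,0,0,0,0],
  [30,0,0,0,0,0,0],
  [30,0,0,0,0,0,0],
  [30,0,0,0,0,0,0],
  [30,0,0,0,0,0,0],
  [30,0,0,0,0,0,0],
  [30,0,0,0,0,0,0],
])

```text
time_s: 40.7
eef_pos: [0.6317, -0.1135, 0.0512]
tcp_rot: [179.8, 0.0, 85.2]
ft_force: [0.5, 0.7, 8.0]
grip_width: 0.0496
grasp_force: 43.1
```

```bash
python3 - <<'E'
from h import *
s=observe();print(s["eef_pos"],s["tcp_rot"],s["ft_force"],wb(s["eef_pos"]))
go(*bw(.06,-.146+.092),.05,85.2)
E
```

```text
[ 0.63174454 -0.11348564  0.05116679] [1.79801557e+02 7.56764226e-03 8.52032425e+01] [0.50166985 0.68963457 7.96141357] [ 0.06223694 -0.14548803]
shift [91.5 -2.2  1.1] turn [0.0035 0.0001 0.0001] rows 1.8304562484998945 0.02312155011593072
```

Call:
move_arm([
  [30,8,0,0,0,0,0],
  [30,18,0,0,0,0,0],
  [30,28,0,0,0,0,0],
  [30,38,0,0,0,0,0],
  [30,46,0,0,0,0,0],
  [30,53,0,0,0,0,0],
  [30,60,0,0,0,0,0],
  [30,66,0,0,0,0,0],
  [30,72,0,0,0,0,0],
  [30,78,0,0,0,0,0],
  [30,83,0,0,0,0,0],
  [30,87,0,0,0,0,0],
])

```text
time_s: 41.9
eef_pos: [0.6386, -0.0278, 0.0511]
tcp_rot: [179.8, 0.1, 85.2]
ft_force: [-0.4, -4.1, 8.6]
grip_width: 0.0495
grasp_force: 43.3
```

Call:
move_arm([
  [30,1,0,0,0,0,0],
  [30,2,0,0,0,0,0],
  [30,3,0,0,0,0,0],
  [30,4,0,0,0,0,0],
  [30,4,0,0,0,0,0],
  [30,4,0,0,0,0,0],
])

```text
time_s: 42.5
eef_pos: [0.6389, -0.0242, 0.0512]
tcp_rot: [179.8, 0.1, 85.2]
ft_force: [-0.7, -4.2, 8.6]
grip_width: 0.0499
grasp_force: 43.3
```

```bash
python3 - <<'E'
from h import *
s=observe();print(s["eef_pos"],s["tcp_rot"],s["ft_force"],wb(s["eef_pos"]))
E
```

```text
[ 0.63893009 -0.02416718  0.05115153] [1.79842558e+02 8.91933694e-02 8.51572450e+01] [-0.68079342 -4.16088118  8.61780165] [ 0.06192332 -0.05588155]
```

Call:
move_arm([
  [30,1,0,0,0,0,0],
  [30,2,0,0,0,0,0],
  [30,3,0,0,0,0,0],
  [30,3,0,0,0,0,0],
])

```text
time_s: 42.9
eef_pos: [0.6392, -0.0212, 0.0512]
tcp_rot: [179.8, 0.1, 85.2]
ft_force: [-0.8, -2.8, 7.9]
grip_width: 0.0493
grasp_force: 43.3
```

Call:
move_arm([
  [30,1,0,0,0,0,0],
  [30,2,0,0,0,0,0],
  [30,2,0,0,0,0,0],
])

```text
time_s: 43.2
eef_pos: [0.6393, -0.0198, 0.0511]
tcp_rot: [179.9, 0.1, 85.1]
ft_force: [-0.9, -4.6, 9.7]
grip_width: 0.0495
grasp_force: 43.5
```

Call:
move_arm([
  [30,1,0,0,0,0,0],
  [30,2,0,0,0,0,0],
  [30,2,0,0,0,0,0],
])

```text
time_s: 43.5
eef_pos: [0.6393, -0.0198, 0.0512]
tcp_rot: [179.9, 0.3, 85.1]
ft_force: [-1.6, -9.3, 10.9]
grip_width: 0.0497
grasp_force: 43.6
```

Call:
move_arm([
  [30,1,0,0,0,0,0],
  [30,2,0,0,0,0,0],
  [30,2,0,0,0,0,0],
])

```text
time_s: 43.8
eef_pos: [0.6393, -0.0197, 0.0512]
tcp_rot: [179.9, 0.4, 85.0]
ft_force: [-2.0, -11.9, 9.8]
grip_width: 0.0496
grasp_force: 43.9
```

Call:
move_arm([
  [85,0,0,0,0,0,0],
  [85,0,0,0,0,0,0],
  [85,0,0,0,0,0,0],
  [85,0,0,0,0,0,0],
  [85,0,0,-40,0,0,0],
  [85,0,0,-90,0,0,0],
  [85,0,0,-140,0,0,0],
  [85,0,0,-190,0,0,0],
  [85,40,0,-230,0,0,0],
  [85,60,0,-230,0,0,0],
  [85,60,0,-230,0,0,0],
  [85,60,0,-230,0,0,0],
])

```text
time_s: 45.0
eef_pos: [0.6435, 0.0466, 0.2791]
tcp_rot: [-180.0, 0.0, 85.3]
ft_force: [0.7, -0.6, 1.2]
grip_width: 0.085
grasp_force: 0.0
```

```bash
python3 - <<'E'
from h import *
c,im=snap("wrist","w9"); _,sc=snap("scene","s9")
o=np.zeros((600,800,3),np.uint8)
o[:330,:]=cv2.resize(im[50:330,220:420],None,fx=2.0,fy=2.0,interpolation=cv2.INTER_CUBIC)[:330,:400].repeat(1,0) if 0 else 0
a=cv2.resize(im[0:300,180:430],(500,600),interpolation=cv2.INTER_CUBIC); o[:,:500]=a
b=cv2.resize(sc[150:290,225:395],(300,247),interpolation=cv2.INTER_CUBIC); o[:247,500:]=b
d=cv2.resize(sc[200:290,385:485],(300,270),interpolation=cv2.INTER_CUBIC); o[260:530,500:]=d
cv2.imwrite("pics/fin.png",o)
E
```

```text
(no output)
```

View pics/fin.png

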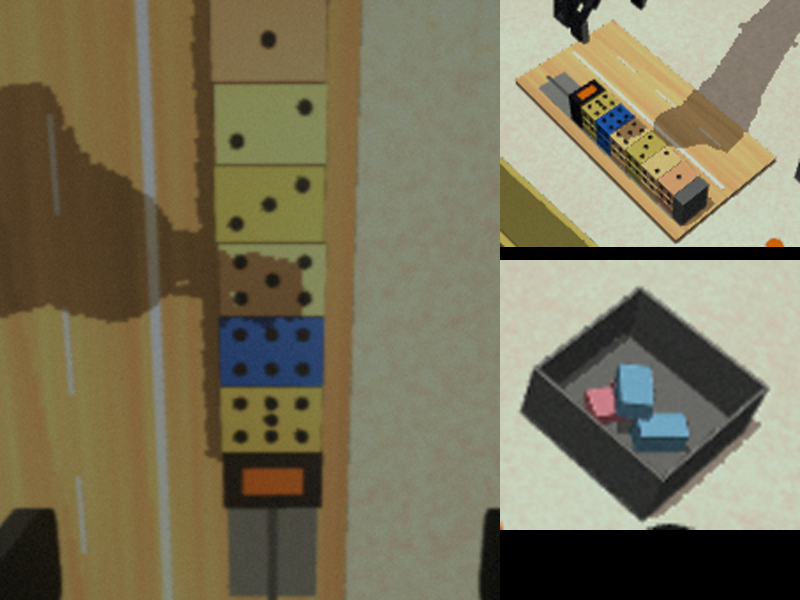

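The row 1, 2, 3, 5, 6, 7 stands tight and straight between the end stop and the bookend. All three offcuts are in the bin and the arm is clear.

```bash
python3 -c "
from bench import *
print(close_job())"
```

```text
the job is handed in; nothing more can be done
None
```

The job is handed in at about 45 s of the 210 s allowed: the three offcuts are in the bin, houses 1, 2, 3, 5, 6, 7 stand in order (house 4 was absent), tight between the bookend and the end stop, and nothing else on the desk was touched.

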